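# Refill the spring-loaded cup dispenser

### The arm

A 6-joint arm with a two-finger parallel gripper is mounted at the origin on a cart in front of the work surface, level with it; the furniture and walls round the work are solid. World frame = base frame: x ahead of the robot, y to its left, z up, the work surface at z = 0. Lengths are in mm, angles in rad, forces in N, time in s.
With the tool pointing down it reaches from about 350 to 975 mm from the base axis. Payload 7.1 kg.
Tool frame: the origin (TCP) lies at the very end of the fingers, on their centre line; the grasp point (between the pads) lies 19 mm behind it; z points along the fingers, y is the line along which they close (so a half turn about z gives the same grasp; the last joint's range is limited). The gripper opens to 88 mm and grips with 3 to 60 N. Pads are 20 mm wide; open, the fingers measure 115 mm over their backs; the gripper's body (75 mm by 178 mm) begins 61 mm behind the grasp point.
Start: joints at [-1.183, 0.423, 1.63, -0, 1.089, -0.019], TCP at [247.311, -573.971, 222.675] pointing down, gripper open.
Joint ranges: [-3, 3], [-0.9, 2.11], [0.09, 2.58], [-1.31, 4.45], [0.11, 2.69], [-2.54, 2.54]. Speed limits (rad/s): [2.39, 2.39, 3.01, 3.14, 3.14, 3.14].

### API

Orientations are given as a rotation vector (axis times angle).
In Python, from workcell import * gives the robot as it stands.
- The arm moves only by the tool step_arm, never from a script. Its argument "deltas" is a list of rows, each a list of 3 entries, a list of its own where there are three numbers: the shift along the tool's x, y, z in units of 300 mm (1.0 is 300 mm), then the turn, a rotation vector about the tool's x, y, z in units of 1.5 rad (1.0 is 1.5 rad), then the gripper command: -1 is shut, 1 is fully open, values between are in proportion. In form: [[[dx, dy, dz], [rx, ry, rz], gripper], ...]. A call has 1 to 20 rows; each row is the pose to reach, as a shift and turn from the pose commanded when the call began, along the tool's axes at that moment; what a row does not reach only later rows make up. A row lasts 1/12 s, in which the tool goes at most 41.7 mm and 7.16 degrees, less where a joint would pass 70% of its speed; a pose out of reach is approached as far as the arm can. A call with a number of a shift or a turn outside -1 to 1 is refused whole. A call with a gripper value outside its range is refused whole. The fingers move at their own pace and stop on an object; the grip force is fixed at half the most. Time passes only in rows, so rows that repeat a pose let the fingers close. It gives the time, the measured TCP pose, the force, the opening and the grip force at its end, in the units of the state.
- get_obs(): the state, without advancing time (a new reading comes with each control period).
- get_image(name): name is "scene" or "side" or "wrist"; returns a dict with "pixels" (420x560x3 uint8, red, green, blue), "fx", "fy", "cx", "cy" (pixels), "T" (4x4, takes a point from camera to world coordinates). Camera axes: x right, y down, z forward; pixel columns grow to the right and rows downward; lengths in mm; the calibration is good to about 2 mm. A picture is of the moment at which its call begins. There is no depth.
- close_job(): hands the job in; it is judged then, once.
The state is a dict: "t": time; "qpos": joint angles; "qvel": joint speeds; "joint_torque": joint torques, N m; "ee_pos": TCP position; "orientation": TCP orientation; "ft_force": force on the tool from outside, world axes, zero at the start; "moment": the same for the moment, N m; "width": finger opening in mm; "grasp_force": force on a finger pad.
Only numpy, scipy, OpenCV 4.12 (cv2) and the standard library are available. Lean on these libraries where they do the work, as an engineer would, in place of code of your own. Each camera call takes 0.05 s, during which the arm holds its last target. There are 200 camera calls.

### The job

Refill the spring-loaded cup dispenser: set the two loose cups, mouth down, one after the other on the pile in it (set them down, do not drop them), each time pressing the new cup down until the two sprung catches snap over its rim and hold it there, and no harder than needed: the pile must not be rammed against the bottom. Keep the cups mouth down and leave the other things on the worktop where they stand.

Things in the scene. Friction and masses are not known exactly. Their poses are not given: they have to be found in the camera images.
- dispenser: Cup dispenser, fixed: dark steel foot 140 x 150 mm with two upright brackets, and clamped between them a steel head: four guide rods, a mouth ring, two catches, and inside it a spring-loaded lift plate with two nested cups, mouth down, like the loose ones. Origin: on the axis, at worktop height; z up. The head's height is set differently each time and is not measured: see dispenser_axis.
- dispenser_axis (a point): Point on the dispenser's axis 150 mm above the worktop. The head stands S = 0 to 20 mm higher than its lowest setting, where the mouth ring's top is at 150 mm and the upper cup in it has its rim at 125, its shoulder at 157 and its foot at 185 mm (add S to all): find S by touch or sight. Ring: inside 80 mm, flared to 88, outside 98. Other parts reach 84 mm from the axis.
- catch_left (a point): Where the tip of the +y catch is with the head at its lowest setting (130 mm up; add S). Both catches (+y and -y) are brass, bevelled above, flat below: they give way outward and snap in over a rim pressed 32 mm down from where it rests on the pile. Push to snap: 8 to 13 N; the spring adds 0.09 N per mm. With four cups a rubber stop follows 2 to 3 mm lower and the force rises steeply.
- cup_a: Loose stacking cup, blue-green, mouth down on the worktop, 0.11 to 0.18 kg. Origin: centre of its mouth (rim plane); z up through its foot. 60 mm tall. From below: rim of diameter 76, 5 mm thick; band of diameter 66; flat shoulder at 32 mm; body of diameter 57 tapering to 51 at the foot. Mouth 60 mm wide inside. Stacked, its rim rests on the shoulder below: pitch 32 mm, 1.5 mm play.
- cup_b: A second loose cup, the same as cup_a, standing mouth down on the worktop.
- coffee_jar: Glass coffee jar with a brown lid, 83 mm wide, 150 mm tall, standing behind; leave alone. Origin: centre of its underside.
- spice_jar: Glass spice jar with a dark lid and a green label, 45 mm wide, 105 mm tall, standing behind; leave alone. Origin: centre of its underside.
- tin_tea: White canister with a wooden lid, 102 mm wide, 140 mm tall, standing behind; leave alone. Origin: centre of its underside.
- mug_a: Black and white mug, 78 mm wide, 92 mm tall, standing behind; leave alone. Origin: centre of its underside.
Not all that is in view belongs to the job. Leave any orange look-alike of the cup_a alone.

How it is judged (in metres and radians):
On the way:
1. a first cup is on the pile and pressed down under the catches before the other is brought there (((z of cup_a in the frame of dispenser between 0.08 and 0.148 m and horizontal distance between cup_a and dispenser below 0.006 m and angle between cup_a's own z axis and vertical below 0.09 rad and horizontal distance between cup_b and dispenser above 0.06 m) or (z of cup_b in the frame of dispenser between 0.08 and 0.148 m and horizontal distance between cup_b and dispenser below 0.006 m and angle between cup_b's own z axis and vertical below 0.09 rad and horizontal distance between cup_a and dispenser above 0.06 m))), for 0.2 s.
At the end, for the whole second after the job is handed in: Both loose cups are in the dispenser, mouth down, held below the catches: rim planes 80 to 148 mm above the worktop (pressed in they stand at 93 to 145, not held at 157 or more), within 6 mm of the dispenser's axis and 5 degrees of upright, at rest (z of cup_a in the frame of dispenser between 0.08 and 0.148 m and horizontal distance between each of cup_a, cup_b and dispenser below 0.006 m and angle between each of cup_a, cup_b's own z axis and vertical below 0.09 rad and z of cup_b in the frame of dispenser between 0.08 and 0.148 m and linear speed of each of cup_a, cup_b below 0.02 m/s); the robot touches nothing.
It fails at once if the full pile is rammed against the bottom (over 25 N between the two new cups while they stand still) (contact force between cup_a and cup_b above 25 N and linear speed of each of cup_a, cup_b below 0.004 m/s).
It fails at once if a cup is dropped onto the pile (over 0.45 m/s inside or just above the dispenser) ((horizontal distance between cup_a and dispenser below 0.03 m and z of cup_a in the frame of dispenser below 0.19 m and linear speed of cup_a above 0.45 m/s) or (horizontal distance between cup_b and dispenser below 0.03 m and z of cup_b in the frame of dispenser below 0.19 m and linear speed of cup_b above 0.45 m/s)).
It fails at once if a cup is tipped by more than 45 degrees (angle between any of cup_a, cup_b's own z axis and vertical above 0.79 rad).
It fails at once if another thing on the worktop is shifted by more than 30 mm (distance of any of coffee_jar, spice_jar, tin_tea, mug_a from where it was at the start of the episode above 0.03 m).
It also fails if it takes over 67 s, if anything falls off the work surface, if the arm or the gripper's body presses on something with over 40 N, if the wrist force passes 120 N, or if a joint passes its speed limit or range.

## Working session

There is one attempt and no reset: what is moved stays moved. The work goes in short steps, Python scripts to look and compute and a tool call to move; the robot and the scene stay as the last step left them, time stands still between calls to the robot, and variables do not carry over. Pictures are saved under pics/ and viewed, at most 10 in all, crops included, and the job is handed in when it is done.

Besides the shell and the picture viewer there is one more tool, called after "Emit:" as name(argument=value, ...), one argument or row to a line, values as JSON. step_arm: Moves the arm, as the interface text tells. Its arguments: {"type":"object","properties":{"deltas":{"type":"array","items":{"type":"array"}}},"required":["deltas"]}

```bash
mkdir -p pics
python3 - <<'E'
from workcell import *
import cv2,numpy as np
o=get_obs();print(o)
for n in("scene","side"):
    d=get_image(n);cv2.imwrite(f"pics/{n}0.png",d["pixels"][:,:,::-1]);print(n,d["fx"],d["fy"],d["cx"],d["cy"],np.round(d["T"],4).tolist())
a=[cv2.imread(f"pics/{n}0.png") for n in("scene","side")]
E
```

```text
{'t': 0.0, 'qpos': array([-1.18299411e+00,  4.23803921e-01,  1.63067919e+00, -8.82995677e-06,
        1.08862010e+00, -1.90050069e-02]), 'qvel': array([ 0.00064708, -0.00010249,  0.00111103, -0.00091119,  0.00183937,
        0.00069634]), 'joint_torque': array([ 3.39901944e-04, -5.44628119e+01, -2.73666000e+01,  6.44604466e-02,
        2.27762922e-02, -1.40168286e-04]), 'ee_pos': array([ 247.10768911, -573.47021646,  221.92900534]), 'orientation': array([-3.07537354e+00, -6.34320718e-01,  4.46927313e-04]), 'ft_force': array([-0.17942006,  0.45958669,  0.28228002]), 'moment': array([-0.01357524, -0.03272595, -0.03148123]), 'grasp_force': 0.0, 'width': 88.19633719126396}
scene 517.8986818250798 517.8986818250798 286.16632251309034 206.45102466363824 [[-0.4874, -0.6283, 0.6064, -223.0351], [-0.8729, 0.3338, -0.3557, 377.1693], [0.021, -0.7027, -0.7112, 1104.9627], [0.0, 0.0, 0.0, 1.0]]
side 503.73186760696973 503.73186760696973 281.5935644953943 205.1592616411313 [[0.8974, -0.2699, 0.3492, 118.5547], [-0.441, -0.5791, 0.6857, -1088.6165], [0.0171, -0.7693, -0.6386, 1031.4766], [0.0, 0.0, 0.0, 1.0]]
```

View pics/scene0.png

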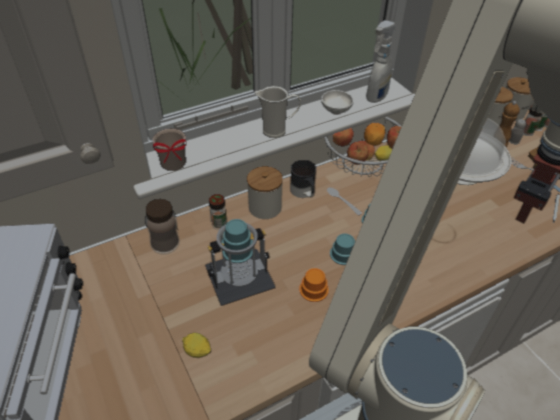

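View pics/side0.png

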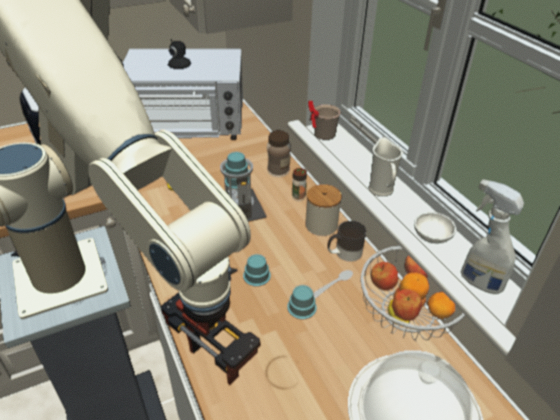

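The scene picture shows the dispenser at (238,250), one cup at (344,247), a second half hidden at (370,213) and the orange look-alike at (315,283). In the side picture the cups are at (257,268) and (302,300), and the dispenser's cup is at (236,165).

Run:
```python
import cv2,numpy as np
a=cv2.imread("pics/scene0.png");b=cv2.imread("pics/side0.png")
r=lambda i,x,y,w,h:cv2.resize(i[y:y+h,x:x+w],None,fx=4,fy=4,interpolation=cv2.INTER_CUBIC)
# left: scene dispenser 200..300,210..300 ; right: side dispenser
top=np.hstack([r(a,195,210,100,90),r(b,205,140,100,90)])
bot=np.hstack([r(a,320,190,100,60*1),r(b,230,250,100,60)])
bot=np.hstack([r(a,315,225,100,60),r(b,235,257,100,60)])
cv2.imwrite("pics/c1.png",np.vstack([top,bot]))
```

```text
(no output)
```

View pics/c1.png

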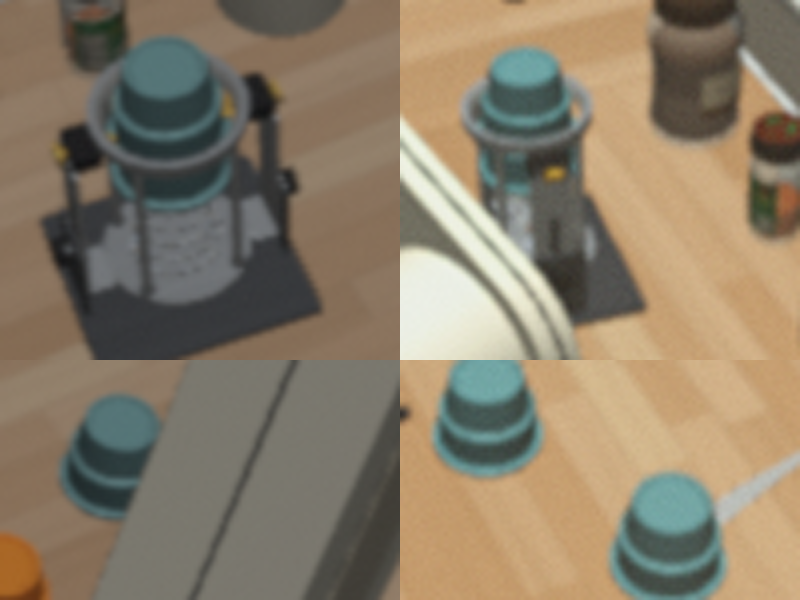

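The crop shows the dispenser cup's foot at scene (236.5,227.2) and side (236.5,156.2). The foot of cup 1 is at scene (345,240.8) and side (256.7,260.7), and the foot of cup 2 is at side (303,293.2). The black clamps with the catches are at scene (215,246) and (260,234).

```bash
cat > h.py <<'E'
from workcell import *
import cv2,numpy as np
from scipy.spatial.transform import Rotation as R
def ray(d,u,v):
    T=np.array(d["T"]);return T[:3,3],T[:3,:3]@[(u-d["cx"])/d["fx"],(v-d["cy"])/d["fy"],1]
def plane(d,u,v,z):
    p,r=ray(d,u,v);return p+r*(z-p[2])/r[2]
def tri(*rs):
    A=0;b=0
    for p,r in rs:
        r=r/np.linalg.norm(r);M=np.eye(3)-np.outer(r,r);A=A+M;b=b+M@p
    return np.linalg.solve(A,b)
def togo(x,y,z,yaw):
    # yaw: direction of tool y (closing line), rad; tool down. returns units from current pose
    o=get_obs();Rc=R.from_rotvec(o["orientation"])
    ty=np.array([np.cos(yaw),np.sin(yaw),0]);best=None
    for s in(1,-1):
        Y=s*ty;Z=np.array([0,0,-1.]);Rt=R.from_matrix(np.c_[np.cross(Y,Z),Y,Z])
        w=(Rc.inv()*Rt).as_rotvec()
        print("shift",np.round(Rc.inv().apply(np.array([x,y,z])-o["ee_pos"])/300,4),"turn",np.round(w/1.5,4))
    print(o["ee_pos"],o["qpos"].round(3),o["width"],o["ft_force"].round(1))
E
python3 - <<'E'
from h import *
s=get_image("scene");d=get_image("side")
f=tri(ray(s,236.5,227.2),ray(d,236.5,156.2));print("foot",f)
r=tri(ray(s,237,236.2),ray(d,236.6,166.7));print("ring",r)
print("cup1",tri(ray(s,345,240.8),ray(d,256.7,260.7)),plane(s,345,240.8,60),plane(d,256.7,260.7,60))
print("cup2",plane(d,303,293.2,60))
for u,v in((215.5,246),(260,233.5)):print("clamp",plane(s,u,v,150))
c=plane(d,256.7,260.7,60);togo(c[0],c[1],160,0.0)
E
```

```text
foot [549.92468268  60.42790266 197.68059754]
ring [549.88960457  59.83872394 162.50742654]
cup1 [ 486.47452714 -223.62565148   56.6126745 ] [ 481.58834655 -221.46097589   60.        ] [ 487.4791642  -225.31633863   60.        ]
cup2 [ 546.36579606 -377.00373144   60.        ]
clamp [554.31948677 114.56536236 150.        ]
clamp [539.73782784   2.06917238 150.        ]
shift [ 1.1951 -0.7493  0.208 ] turn [-5.00e-04 -4.00e-04 -7.76e-01]
shift [ 1.1951 -0.7493  0.208 ] turn [-4.0000e-04  6.0000e-04  1.3184e+00]
[ 247.17052418 -573.68854058  222.20396109] [-1.183  0.424  1.63  -0.     1.089 -0.019] 87.62050702006815 [0.1 0.2 0.7]
```

Emit:
step_arm(
  deltas=[
    [[0.9,-0.16,0.1],[0,0,-0.69],1],
    [[0.9,-0.16,0.1],[0,0,-0.69],1],
    [[0.9,-0.16,0.1],[0,0,-0.69],1],
    [[0.9,-0.16,0.1],[0,0,-0.69],1],
    [[0.9,-0.16,0.1],[0,0,-0.69],1],
    [[0.9,-0.16,0.1],[0,0,-0.69],1],
    [[0.9,-0.16,0.1],[0,0,-0.69],1],
    [[0.9,-0.16,0.1],[0,0,-0.69],1],
    [[0.9,-0.16,0.1],[0,0,-0.69],1],
    [[0.9,-0.16,0.1],[0,0,-0.69],1],
    [[0.9,-0.16,0.1],[0,0,-0.69],1],
  ],
)

```text
t: 1.12
ee_pos: [476.2, -422.9, 192.4]
orientation: [-2.361, -2.072, 0.0]
ft_force: [0.7, 0.1, 0.6]
width: 88.0
grasp_force: 0.0
```

Run:
```python
from h import *
w=get_image("wrist");s=get_image("scene");d=get_image("side")
a=w["pixels"];b=s["pixels"][190:310,190:430];c=d["pixels"][140:320,200:360]
cv2.imwrite("pics/s1.png",s["pixels"][:,:,::-1]);cv2.imwrite("pics/d1.png",d["pixels"][:,:,::-1]);cv2.imwrite("pics/w1.png",a[:,:,::-1])
togo(546,-377,160,-0.13);print(np.round(w["T"],3).tolist(),w["fx"])
b=cv2.resize(b,(480,240));
print(plane(s,315,276,60))
cv2.imwrite("pics/m1.png",np.hstack([cv2.resize(a,(400,300)),cv2.resize(s["pixels"],(400,300))])[:,:,::-1])
```

```text
shift [0.1837 0.2115 0.109 ] turn [-0.      0.     -0.0005]
shift [0.1837 0.2115 0.109 ] turn [0.     0.     2.0939]
[ 475.92299892 -423.35685118  192.7041061 ] [-0.746  0.474  1.625 -0.     1.043 -0.615] 87.95942011331682 [-0.6  0.4  0.1]
[[0.991, -0.124, -0.04, 485.559], [-0.131, -0.947, -0.292, -341.818], [-0.002, 0.295, -0.956, 355.068], [0.0, 0.0, 0.0, 1.0]] 342.29915877766194
[419.88292006 -89.83906731  60.        ]
```

View pics/m1.png

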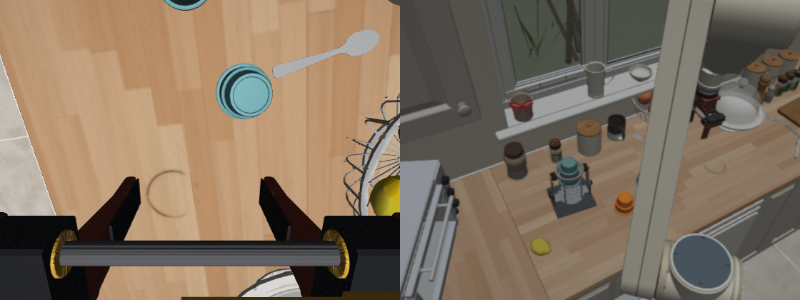

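The wrist picture shows cup 2 with its foot centred near (350,132) at full size. The spoon lies beside it, flat on the worktop and below the finger height.

Run:
```python
from h import *
w=get_image("wrist")
im=w["pixels"];h=cv2.cvtColor(im,cv2.COLOR_RGB2HSV)
m=cv2.inRange(h,(80,50,60),(105,255,255))
n,l,st,c=cv2.connectedComponentsWithStats(m)
for i in range(1,n):
    if st[i,4]>200:print(st[i],c[i])
p=plane(w,350,132,60);print(p, plane(w,342,127.5,0))
togo(p[0],p[1],100,-0.13)
```

```text
[230   0  58  14 379] [258.75989446   6.48548813]
[ 303   88   79   78 4257] [343.59102654 127.86070002]
[ 540.90895646 -372.57336693   60.        ] [ 544.52112563 -373.22793122    0.        ]
shift [0.1962 0.1927 0.3091] turn [ 0.      0.     -0.0004]
shift [0.1962 0.1927 0.3091] turn [ 0.000e+00 -1.000e-04  2.094e+00]
[ 475.92491492 -423.3932869   192.72501038] [-0.746  0.474  1.625  0.     1.043 -0.615] 87.67730438921048 [ 0.1 -0.1  0.1]
```

Emit:
step_arm(
  deltas=[
    [[0.193,0.203,0.2],[0,0,0],1],
    [[0.193,0.203,0.25],[0,0,0],1],
    [[0.193,0.203,0.3],[0,0,0],1],
    [[0.193,0.203,0.4],[0,0,0],1],
    [[0.193,0.203,0.48],[0,0,0],1],
    [[0.193,0.203,0.529],[0,0,0],1],
    [[0.193,0.203,0.529],[0,0,0],1],
    [[0.193,0.203,0.529],[0,0,0],-1],
    [[0.193,0.203,0.529],[0,0,0],-1],
    [[0.193,0.203,0.529],[0,0,0],-1],
    [[0.193,0.203,0.529],[0,0,0],-1],
    [[0.193,0.203,0.529],[0,0,0],-1],
    [[0.193,0.203,0.529],[0,0,0],-1],
    [[0.193,0.203,0.529],[0,0,0],-1],
  ],
)

```text
t: 2.48
ee_pos: [544.5, -374.0, 35.2]
orientation: [2.359, 2.073, 0.0]
ft_force: [-1.5, 0.2, 5.8]
width: 54.5
grasp_force: 30.2
```

Emit:
step_arm(
  deltas=[
    [[0,0,-0.1],[0,0,0],-1],
    [[0,0,-0.2],[0,0,0],-1],
    [[0,0,-0.32],[0,0,0],-1],
    [[0,0,-0.44],[0,0,0],-1],
    [[0,0,-0.56],[0,0,0],-1],
    [[0.05,0,-0.68],[0,0,0],-1],
    [[0.15,0,-0.8],[0,0,0],-1],
    [[0.25,0,-0.86],[0,0,0],-1],
    [[0.38,0,-0.9],[0,0,0],-1],
    [[0.5,0,-0.9],[0,0,0],-1],
    [[0.62,0,-0.9],[0,0,0],-1],
    [[0.74,0,-0.9],[0,0,0],-1],
    [[0.86,0,-0.9],[0,0,0],-1],
    [[0.9,0,-0.9],[0,0,0],-1],
    [[0.9,0,-0.9],[0,0,0],-1],
    [[0.9,0,-0.9],[0,0,0],-1],
  ],
)

```text
t: 3.82
ee_pos: [578.8, -105.5, 304.0]
orientation: [2.358, 2.075, -0.001]
ft_force: [-0.1, 0.5, -1.7]
width: 54.6
grasp_force: 29.8
```

Run:
```python
from h import *
ims=[]
for n in("wrist","scene","side"):
    d=get_image(n);cv2.imwrite(f"pics/{n}2.png",d["pixels"][:,:,::-1]);ims.append(d)
o=get_obs();print(o["ee_pos"],o["width"],o["ft_force"])
# project expected cup foot/rim in each
def proj(d,p):
    T=np.array(d["T"]);q=T[:3,:3].T@(np.array(p)-T[:3,3]);return q[0]/q[2]*d["fx"]+d["cx"],q[1]/q[2]*d["fy"]+d["cy"]
for d in ims:
    print([np.round(proj(d,o["ee_pos"]+[0,0,k]),1) for k in(-35,-3,25)],np.round(proj(d,[550,60,197.5]),1),np.round(proj(d,[550,60,162.5]),1))
s,sd,w=ims[1]["pixels"],ims[2]["pixels"],ims[0]["pixels"]
r=lambda i,x,y:cv2.resize(i[y:y+150,x:x+200],(400,300),interpolation=cv2.INTER_CUBIC)
cv2.imwrite("pics/m2.png",np.vstack([np.hstack([cv2.resize(w,(400,300)),r(s,200,150)]),np.hstack([r(sd,200,100),r(s,200,150)])])[:,:,::-1])
```

```text
[ 578.67587565 -106.9809319   303.87359437] 54.62015399842976 [-0.62564499  0.45503721 -1.49180905]
[array([282.2, 243.3]), array([282.6, 266.7]), array([283.1, 294.6])] [209.3 -17. ] [218.1  -1.9]
[array([292.1, 174.3]), array([292.5, 164.2]), array([292.8, 155.1])] [235.9 225.9] [236.6 235.7]
[array([269. , 164.8]), array([269. , 154.6]), array([269. , 145.4])] [235.8 157.2] [236.3 167. ]
```

View pics/m2.png

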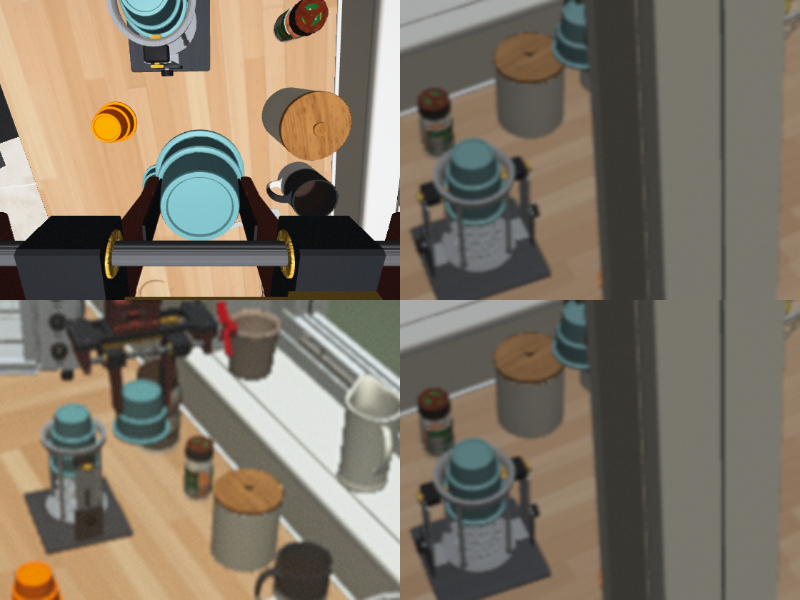

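Wrist picture: the held cup's foot is centred near (281,287) at full size and the dispenser is at the top, near (215,10). The cup hangs upright in the fingers.

```bash
cat >> h.py <<'E'
def proj(d,p):
    T=np.array(d["T"]);q=(np.atleast_2d(p)-T[:3,3])@T[:3,:3];return np.c_[q[:,0]/q[:,2]*d["fx"]+d["cx"],q[:,1]/q[:,2]*d["fy"]+d["cy"]]
def tealbox(d,seed):
    h=cv2.cvtColor(d["pixels"],cv2.COLOR_RGB2HSV);m=cv2.inRange(h,(80,50,25),(105,255,255))
    m=cv2.morphologyEx(m,cv2.MORPH_OPEN,np.ones((3,3),np.uint8))
    n,l,st,c=cv2.connectedComponentsWithStats(m);return st[l[seed[1],seed[0]]],m
t=np.linspace(0,2*np.pi,73)
def circ(c,r,z):return np.c_[c[0]+r*np.cos(t),c[1]+r*np.sin(t),0*t+z]
E
python3 - <<'E'
from h import *
d=get_image("wrist");o=get_obs();e=o["ee_pos"];print(e)
b,m=tealbox(d,(281,287));print("box",b)
tx=R.from_rotvec(o["orientation"]).apply([1,0,0]);print(tx)
for off in(-2,0,2,4,6):
    c=e+tx*off
    A=proj(d,circ(c,38,e[2]-35));B=proj(d,circ(c,25.5,e[2]+25))
    print(off,"rimtop",A[:,1].min().round(1),"rim x",A[:,0].min().round(1),A[:,0].max().round(1),"footbot",B[:,1].max().round(1),"foot x",B[:,0].min().round(1),B[:,0].max().round(1))
cv2.imwrite("pics/w2c.png",cv2.resize(d["pixels"][160:360,180:380],(800,600))[:,:,::-1])
# column profile for the top of rim and foot bottom
print("col282",np.where(m[:,282]>0)[0][[0,-1]])
E
```

```text
[ 578.69166834 -107.08728908  303.88739475]
box [  200   182   142   155 15632]
[ 1.30292298e-01  9.91475595e-01 -2.49582154e-04]
-2 rimtop 184.7 rim x 221.1 343.1 footbot 342.7 foot x 227.0 338.9
0 rimtop 181.4 rim x 220.9 343.3 footbot 339.2 foot x 226.8 339.1
2 rimtop 178.1 rim x 220.8 343.5 footbot 335.6 foot x 226.6 339.3
4 rimtop 174.7 rim x 220.6 343.7 footbot 332.1 foot x 226.3 339.6
6 rimtop 171.4 rim x 220.4 343.8 footbot 328.5 foot x 226.1 339.8
col282 [182 336]
```

Emit:
step_arm(
  deltas=[
    [[0.06,-0.04,0],[0,0,0],-1],
    [[0.12,-0.1,0],[0,0,0],-1],
    [[0.2,-0.15,0],[0,0,0],-1],
    [[0.22,-0.167,0],[0,0,0],-1],
    [[0.22,-0.167,0],[0,0,0],-1],
    [[0.22,-0.167,0],[0,0,0],-1],
  ],
)

```text
t: 4.52
ee_pos: [538.1, -34.6, 304.3]
orientation: [2.359, 2.073, 0.0]
ft_force: [0.7, 0.2, -0.9]
width: 54.7
grasp_force: 29.8
```

Run:
```python
from h import *
d=get_image("wrist");o=get_obs();e=o["ee_pos"];print(e,o["ft_force"])
print(proj(d,[[550,60,197.5],[550,60,162.5]]))
im=d["pixels"].copy();A=proj(d,circ([550,60],49,162.5));B=proj(d,circ([550,60],25.5,197.5))
x0,y0=int(A[:,0].min())-30,max(0,int(A[:,1].min())-30);print(x0,y0)
k=4
c=cv2.resize(im[y0:y0+150,x0:x0+200],None,fx=k,fy=k,interpolation=cv2.INTER_CUBIC)
for P in(A,B):cv2.polylines(c,[np.int32((P-[x0,y0])*k)],True,(255,0,0),1)
cv2.imwrite("pics/w3.png",c[:,:,::-1])
```

```text
[538.34645289 -34.92256302 304.21362343] [ 0.13922875 -0.62951862 -1.39084052]
[[281.07119566  84.21794848]
 [280.88954456  86.47588834]]
192 0
```

View pics/w3.png

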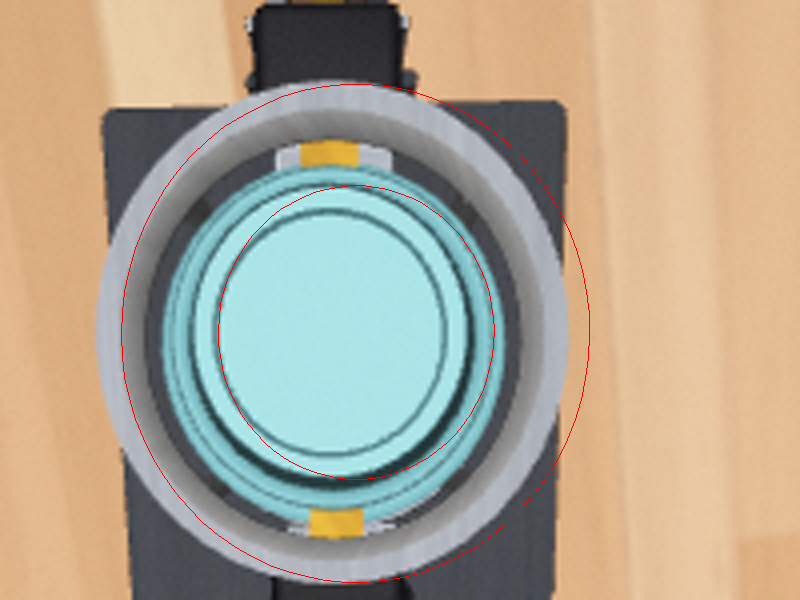

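The wrist crop shows the ring centred at crop (333,331), against a predicted (355,333), so the axis is about 4.7 mm further toward -x. The catches line up with the tool's x axis, so the yaw is right. The apparent sizes suggest S is about 12 to 16.

Emit:
step_arm(
  deltas=[
    [[0.08,-0.005,0],[0,0,0],-1],
    [[0.16,-0.01,0],[0,0,0],-1],
    [[0.24,-0.014,0],[0,0,0],-1],
    [[0.3,-0.014,0],[0,0,0],-1],
    [[0.319,-0.014,0.06],[0,0,0],-1],
    [[0.319,-0.014,0.12],[0,0,0],-1],
    [[0.319,-0.014,0.18],[0,0,0],-1],
    [[0.319,-0.014,0.18],[0,0,0],-1],
    [[0.319,-0.014,0.18],[0,0,0],-1],
  ],
)

```text
t: 5.32
ee_pos: [546.0, 60.7, 249.3]
orientation: [-2.36, -2.072, 0.003]
ft_force: [0.1, -0.0, -0.9]
width: 54.5
grasp_force: 29.8
```

Run:
```python
from h import *
o=get_obs();e=o["ee_pos"];print(e,o["ft_force"])
d=get_image("wrist");s=get_image("scene");sd=get_image("side")
w=d["pixels"][130:370,140:420].copy()
w=cv2.resize(w,(700,600))[:, :400]if 0 else cv2.resize(w,(467,400))
def cr(im):
    q=proj(im,[546,60,190])[0].astype(int);x,y=q[0]-40,q[1]-60;print("crop",x,y)
    return cv2.resize(im["pixels"][y:y+120,x:x+100],(333,400),interpolation=cv2.INTER_CUBIC)
a=cv2.resize(cr(s),(333,400));b=cr(sd)
c=np.hstack([cv2.resize(w,(350,300)),cv2.resize(a,(225,270+30)),cv2.resize(b,(225,300))])
big=np.hstack([a,b]);
cv2.imwrite("pics/m4.png",np.vstack([cv2.resize(d["pixels"][100:400,100:460],(360,300)),]) [:,:,::-1])
L=np.zeros((600,800,3),np.uint8);L[:400,:333]=a;L[:400,340:673]=b
L[400:600,:240]=cv2.resize(d["pixels"][100:400,100:460],(240,200));
cv2.imwrite("pics/m4.png",L[:,:,::-1]);cv2.imwrite("pics/w4.png",d["pixels"][:,:,::-1])
```

```text
[546.00974071  60.7071341  249.32953167] [ 0.14823136 -0.0269921  -0.947377  ]
crop 196 169
crop 194 99
```

View pics/m4.png

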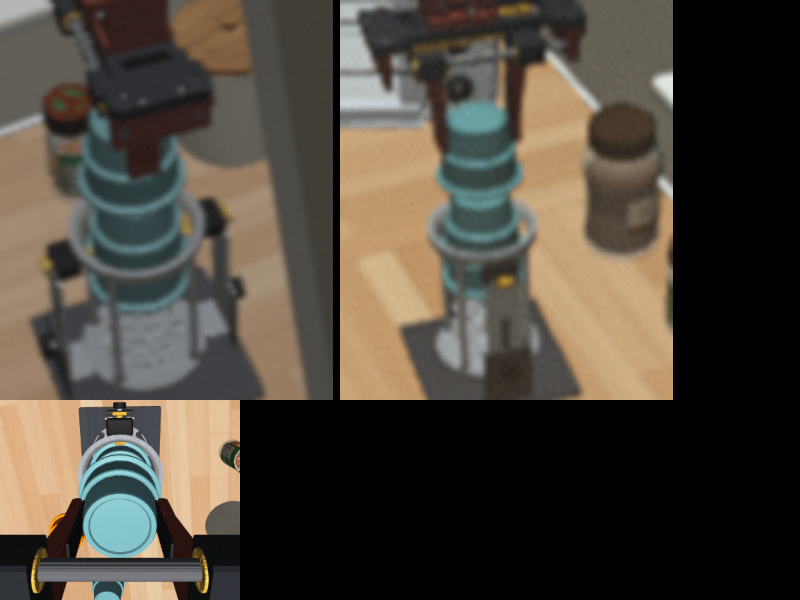

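The side-by-side crops show the held cup about 2 mm too far along +y, judging by the rim centre against the ring centre. In x it is centred. I correct y and go down.

Emit:
step_arm(
  deltas=[
    [[-0.005,0,0.0],[0,0,0],-1],
    [[-0.005,0,0.02],[0,0,0],-1],
    [[-0.005,0,0.04],[0,0,0],-1],
    [[-0.005,0,0.06],[0,0,0],-1],
    [[-0.005,0,0.08],[0,0,0],-1],
    [[-0.005,0,0.1],[0,0,0],-1],
    [[-0.005,0,0.11],[0,0,0],-1],
    [[-0.005,0,0.12],[0,0,0],-1],
    [[-0.005,0,0.12],[0,0,0],-1],
  ],
)

```text
t: 6.22
ee_pos: [545.3, 60.1, 213.2]
orientation: [-2.359, -2.073, 0.002]
ft_force: [-0.8, -0.2, -1.8]
width: 54.6
grasp_force: 29.8
```

Emit:
step_arm(
  deltas=[
    [[0,0,0.005],[0,0,0],-1],
    [[0,0,0.01],[0,0,0],-1],
    [[0,0,0.015],[0,0,0],-1],
    [[0,0,0.015],[0,0,0],-1],
  ],
)

```text
t: 6.55
ee_pos: [545.6, 60.1, 209.4]
orientation: [-2.36, -2.074, 0.0]
ft_force: [0.6, 0.5, -1.3]
width: 54.5
grasp_force: 29.8
```

Emit:
step_arm(
  deltas=[
    [[0,0,0.005],[0,0,0],-1],
    [[0,0,0.01],[0,0,0],-1],
    [[0,0,0.01],[0,0,0],-1],
  ],
)

```text
t: 6.8
ee_pos: [545.8, 60.1, 206.6]
orientation: [2.36, 2.073, 0.001]
ft_force: [-0.7, 0.0, 1.4]
width: 54.5
grasp_force: 29.9
```

Emit:
step_arm(
  deltas=[
    [[0,0,0.005],[0,0,0],-1],
    [[0,0,0.01],[0,0,0],-1],
    [[0,0,0.01],[0,0,0],-1],
  ],
)

```text
t: 7.05
ee_pos: [545.8, 60.2, 203.5]
orientation: [2.36, 2.073, 0.001]
ft_force: [0.1, 0.2, 2.4]
width: 54.7
grasp_force: 29.9
```

Emit:
step_arm(
  deltas=[
    [[0,0,0.01],[0,0,0],-1],
    [[0,0,0.02],[0,0,0],-1],
    [[0,0,0.03],[0,0,0],-1],
    [[0,0,0.03],[0,0,0],-1],
  ],
)

```text
t: 7.38
ee_pos: [545.7, 60.1, 193.9]
orientation: [2.36, 2.074, 0.0]
ft_force: [0.4, -0.6, 2.6]
width: 54.8
grasp_force: 30.0
```

Emit:
step_arm(
  deltas=[
    [[0,0,0.01],[0,0,0],-1],
    [[0,0,0.02],[0,0,0],-1],
    [[0,0,0.02],[0,0,0],-1],
  ],
)

```text
t: 7.63
ee_pos: [545.8, 60.1, 188.0]
orientation: [2.36, 2.074, 0.0]
ft_force: [0.2, 0.3, 2.9]
width: 54.5
grasp_force: 30.0
```

Emit:
step_arm(
  deltas=[
    [[0,0,0.007],[0,0,0],-1],
    [[0,0,0.013],[0,0,0],-1],
    [[0,0,0.013],[0,0,0],-1],
  ],
)

```text
t: 7.88
ee_pos: [545.8, 60.2, 184.6]
orientation: [2.36, 2.074, 0.0]
ft_force: [0.4, -0.3, 4.4]
width: 54.9
grasp_force: 30.1
```

Emit:
step_arm(
  deltas=[
    [[0,0,0.004],[0,0,0],-1],
    [[0,0,0.008],[0,0,0],-1],
    [[0,0,0.008],[0,0,0],-1],
  ],
)

```text
t: 8.13
ee_pos: [545.9, 60.2, 182.5]
orientation: [2.36, 2.073, 0.001]
ft_force: [-1.4, 0.1, 7.0]
width: 54.5
grasp_force: 30.2
```

Emit:
step_arm(
  deltas=[
    [[0,0,0.004],[0,0,0],-1],
    [[0,0,0.008],[0,0,0],-1],
    [[0,0,0.008],[0,0,0],-1],
  ],
)

```text
t: 8.38
ee_pos: [545.9, 60.1, 179.9]
orientation: [2.36, 2.073, 0.001]
ft_force: [0.6, 0.9, 4.3]
width: 54.6
grasp_force: 30.1
```

Emit:
step_arm(
  deltas=[
    [[0,0,0.004],[0,0,0],-1],
    [[0,0,0.007],[0,0,0],-1],
    [[0,0,0.007],[0,0,0],-1],
  ],
)

```text
t: 8.63
ee_pos: [545.8, 60.2, 177.8]
orientation: [2.36, 2.074, 0.001]
ft_force: [-1.1, 0.3, 4.1]
width: 54.8
grasp_force: 30.1
```

Emit:
step_arm(
  deltas=[
    [[0,0,0.004],[0,0,0],-1],
    [[0,0,0.004],[0,0,0],-1],
  ],
)

```text
t: 8.8
ee_pos: [545.8, 60.2, 176.6]
orientation: [2.36, 2.074, 0.001]
ft_force: [0.1, 1.0, 4.4]
width: 54.7
grasp_force: 30.1
```

Emit:
step_arm(
  deltas=[
    [[0,0,0.004],[0,0,0],-1],
    [[0,0,0.004],[0,0,0],-1],
  ],
)

```text
t: 8.97
ee_pos: [545.8, 60.1, 175.3]
orientation: [2.36, 2.073, 0.001]
ft_force: [1.0, 0.7, 3.9]
width: 54.4
grasp_force: 30.1
```

Emit:
step_arm(
  deltas=[
    [[0,0,0.004],[0,0,0],-1],
    [[0,0,0.004],[0,0,0],-1],
  ],
)

```text
t: 9.13
ee_pos: [545.8, 60.1, 174.1]
orientation: [2.36, 2.073, 0.0]
ft_force: [-0.0, 0.7, 3.9]
width: 54.6
grasp_force: 30.1
```

Emit:
step_arm(
  deltas=[
    [[0,0,0.004],[0,0,0],-1],
    [[0,0,0.008],[0,0,0],-1],
    [[0,0,0.008],[0,0,0],-1],
  ],
)

```text
t: 9.38
ee_pos: [545.8, 60.1, 171.7]
orientation: [2.36, 2.073, 0.0]
ft_force: [0.6, -0.0, 3.6]
width: 54.4
grasp_force: 30.1
```

Emit:
step_arm(
  deltas=[
    [[0,0,-0.006],[0,0,0],-1],
    [[0,0,-0.012],[0,0,0],-1],
    [[0,0,-0.012],[0,0,0],-1],
  ],
)

```text
t: 9.63
ee_pos: [545.8, 60.1, 175.4]
orientation: [2.36, 2.073, 0.0]
ft_force: [0.8, 0.0, 4.4]
width: 54.9
grasp_force: 30.0
```

Emit:
step_arm(
  deltas=[
    [[0,0,-0.004],[0,0,0],-1],
    [[0,0,-0.004],[0,0,0],-1],
  ],
)

```text
t: 9.8
ee_pos: [545.6, 60.1, 175.6]
orientation: [2.36, 2.074, 0.0]
ft_force: [4.0, 0.0, -7.2]
width: 54.3
grasp_force: 29.5
```

Emit:
step_arm(
  deltas=[
    [[0,0,-0.004],[0,0,0],-1],
    [[0,0,-0.004],[0,0,0],-1],
  ],
)

```text
t: 9.97
ee_pos: [545.5, 60.1, 175.9]
orientation: [-2.36, -2.073, 0.001]
ft_force: [7.8, -0.5, -17.3]
width: 54.1
grasp_force: 29.0
```

Emit:
step_arm(
  deltas=[
    [[0,0,0.007],[0,0,0],-1],
    [[0,0,0.007],[0,0,0],-1],
    [[0,0,0.007],[0,0,0],0.7],
    [[0,0,0.007],[0,0,0],0.7],
    [[0,0,0.007],[0,0,0],0.7],
    [[0,0,0.007],[0,0,0],0.7],
    [[0,0,0.007],[0,0,0],0.7],
  ],
)

```text
t: 10.55
ee_pos: [545.3, 60.1, 175.6]
orientation: [-2.36, -2.074, 0.001]
ft_force: [0.3, -0.5, -0.1]
width: 74.0
grasp_force: 0.0
```

Emit:
step_arm(
  deltas=[
    [[0,0,-0.03],[0,0,0],0.7],
    [[0,0,-0.08],[0,0,0],0.7],
    [[0,0,-0.15],[0,0,0],0.7],
    [[0,0,-0.25],[0,0,0],0.7],
    [[0,0,-0.35],[0,0,0],0.7],
    [[-0.1,0,-0.35],[0,0,0],1],
    [[-0.22,0,-0.35],[0,0,0],1],
    [[-0.32,0,-0.35],[0,0,0],1],
    [[-0.32,0,-0.35],[0,0,0],1],
  ],
)

```text
t: 11.3
ee_pos: [532.6, -38.8, 281.6]
orientation: [2.362, 2.069, -0.001]
ft_force: [0.4, 0.5, -0.1]
width: 87.9
grasp_force: 0.0
```

Run:
```python
from h import *
d=get_image("wrist");s=get_image("scene");o=get_obs();print(o["ee_pos"])
L=np.hstack([cv2.resize(d["pixels"][0:240,130:450],(400,300)),cv2.resize(s["pixels"][190:310,180:340],(400,300),interpolation=cv2.INTER_CUBIC)])
cv2.imwrite("pics/m5.png",L[:,:,::-1])
print(proj(d,[[546,60,200],[546,60,165]]),proj(s,[[546,60,200]]))
```

```text
[533.19425563 -35.83751763 281.27854844]
[[282.22542322  75.12584136]
 [281.88227495  78.71929275]] [[236.61311489 226.3017626 ]]
```

View pics/m5.png

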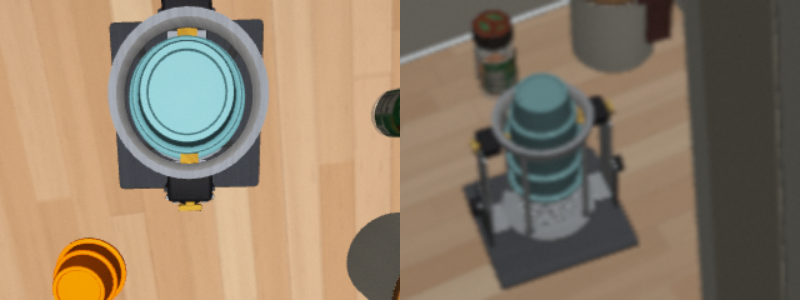

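Wrist and scene pictures both show the first cup seated in the head under both catches, with the catches at crop (187,33) and (190,158), and upright. Next is the other cup.

Emit:
step_arm(
  deltas=[
    [[-0.13,-0.01,0],[0,0,0],1],
    [[-0.26,-0.02,0],[0,0,0],1],
    [[-0.39,-0.03,0.05],[0,0,0],1],
    [[-0.52,-0.04,0.1],[0,0,0],1],
    [[-0.65,-0.05,0.15],[0,0,0],1],
    [[-0.78,-0.05,0.2],[0,0,0],1],
    [[-0.86,-0.05,0.2],[0,0,0],1],
    [[-0.86,-0.05,0.2],[0,0,0],1],
    [[-0.86,-0.05,0.2],[0,0,0],1],
  ],
)

```text
t: 12.15
ee_pos: [485.5, -289.0, 220.4]
orientation: [-2.361, -2.071, -0.0]
ft_force: [0.2, -0.2, 0.8]
width: 87.9
grasp_force: 0.0
```

Run:
```python
from h import *
d=get_image("wrist");o=get_obs()
q=proj(d,[485,-222,30])[0].astype(int);b,m=tealbox(d,q);print(o["ee_pos"],q,b)
for c in((485,-222),(483,-222),(487,-222),(485,-219),(485,-225)):
    P=np.vstack([proj(d,circ(c,38,2)),proj(d,circ(c,25.5,60))]);print(c,P.min(0).round(1),(P.max(0)-P.min(0)).round(1))
togo(485,-222,34,-0.13)
```

```text
[ 485.64098087 -288.13433088  220.65125835] [272 119] [ 235   84   70   73 4004]
(485, -222) [237.4  81.1] [70.6 73. ]
(483, -222) [235.5  81.4] [70.6 72.9]
(487, -222) [239.2  80.9] [70.6 73. ]
(485, -219) [236.9  78.1] [70.8 73.3]
(485, -225) [237.8  84.2] [70.4 72.6]
shift [ 0.2179 -0.0304  0.6223] turn [-0.0001 -0.0004  0.0005]
shift [ 0.2179 -0.0304  0.6223] turn [ 7.0000e-04 -1.0000e-04 -2.0939e+00]
[ 485.64098087 -288.13433088  220.65125835] [-5.570e-01  3.380e-01  1.767e+00  1.000e-03  1.038e+00 -4.280e-01] 87.72372428119475 [0.6 0.7 0.2]
```

Emit:
step_arm(
  deltas=[
    [[0.1,-0.036,0.1],[0,0,0],1],
    [[0.209,-0.036,0.2],[0,0,0],1],
    [[0.209,-0.036,0.3],[0,0,0],1],
    [[0.209,-0.036,0.4],[0,0,0],1],
    [[0.209,-0.036,0.5],[0,0,0],1],
    [[0.209,-0.036,0.58],[0,0,0],1],
    [[0.209,-0.036,0.621],[0,0,0],1],
    [[0.209,-0.036,0.621],[0,0,0],1],
    [[0.209,-0.036,0.621],[0,0,0],-1],
    [[0.209,-0.036,0.621],[0,0,0],-1],
    [[0.209,-0.036,0.621],[0,0,0],-1],
    [[0.209,-0.036,0.621],[0,0,0],-1],
    [[0.209,-0.036,0.621],[0,0,0],-1],
    [[0.209,-0.036,0.621],[0,0,0],-1],
    [[0.209,-0.036,0.621],[0,0,0],-1],
  ],
)

```text
t: 13.45
ee_pos: [483.1, -225.8, 35.2]
orientation: [2.359, 2.072, 0.001]
ft_force: [-1.1, 0.4, 6.9]
width: 54.4
grasp_force: 30.2
```

Emit:
step_arm(
  deltas=[
    [[0,0,-0.1],[0,0,0],-1],
    [[0,0,-0.2],[0,0,0],-1],
    [[0,0,-0.32],[0,0,0],-1],
    [[0,0,-0.44],[0,0,0],-1],
    [[0,0,-0.56],[0,0,0],-1],
    [[0,0,-0.68],[0,0,0],-1],
    [[0.05,0.01,-0.8],[0,0,0],-1],
    [[0.15,0.02,-0.86],[0,0,0],-1],
    [[0.26,0.04,-0.9],[0,0,0],-1],
    [[0.38,0.05,-0.9],[0,0,0],-1],
    [[0.5,0.06,-0.9],[0,0,0],-1],
    [[0.62,0.07,-0.9],[0,0,0],-1],
    [[0.62,0.07,-0.9],[0,0,0],-1],
    [[0.62,0.07,-0.9],[0,0,0],-1],
  ],
)

```text
t: 14.62
ee_pos: [527.1, -42.1, 304.1]
orientation: [-2.356, -2.077, 0.001]
ft_force: [-0.1, 0.2, -2.7]
width: 54.7
grasp_force: 29.7
```

Run:
```python
from h import *
d=get_image("wrist");o=get_obs();e=o["ee_pos"];h=cv2.cvtColor(d["pixels"],cv2.COLOR_RGB2HSV)
b,m=tealbox(d,(281,287));print(b,"col282",np.where(m[:,282]>0)[0][[0,-1]], np.where(np.diff(np.r_[0,m[:,282]>0].astype(int)))[0])
tx=np.array([.13,.991,0])
for off in(-2,0,2,4):
    c=e+tx*off;print(off,proj(d,circ(c,38,e[2]-35))[:,1].min(),proj(d,circ(c,25.5,e[2]+25))[:,1].max())
togo(545.5,60.1,250,-0.13)
```

```text
[  218   180   124   156 15385] col282 [ 30 335] [ 30 117 181 336]
-2 186.53044021676746 344.60545586151704
0 183.2278998367433 341.0937239993962
2 179.90601156717318 337.55654259409096
4 176.564604884516 333.9936339900128
shift [0.3498 0.0176 0.18  ] turn [-0.0004  0.0003  0.0018]
shift [0.3498 0.0176 0.18  ] turn [-5.0000e-04 -7.0000e-04 -2.0926e+00]
[526.97092839 -43.30399114 304.04691878] [-0.104  0.191  1.759 -0.     1.192  0.023] 54.59757093479781 [-0.6 -0.1 -0.7]
```

Emit:
step_arm(
  deltas=[
    [[0.09,0.01,0],[0,0,0],-1],
    [[0.18,0.018,0],[0,0,0],-1],
    [[0.26,0.018,0],[0,0,0],-1],
    [[0.32,0.018,0],[0,0,0],-1],
    [[0.348,0.018,0.06],[0,0,0],-1],
    [[0.348,0.018,0.12],[0,0,0],-1],
    [[0.348,0.018,0.18],[0,0,0],-1],
    [[0.348,0.018,0.21],[0,0,0],-1],
    [[0.348,0.018,0.24],[0,0,0],-1],
    [[0.348,0.018,0.27],[0,0,0],-1],
    [[0.348,0.018,0.29],[0,0,0],-1],
    [[0.348,0.018,0.3],[0,0,0],-1],
    [[0.348,0.018,0.3],[0,0,0],-1],
  ],
)

```text
t: 15.75
ee_pos: [546.0, 58.9, 213.9]
orientation: [-2.36, -2.073, 0.001]
ft_force: [0.6, -0.1, -1.9]
width: 54.6
grasp_force: 29.7
```

Emit:
step_arm(
  deltas=[
    [[0,0,0.005],[0,0,0],-1],
    [[0,0,0.01],[0,0,0],-1],
    [[0,0,0.015],[0,0,0],-1],
    [[0,0,0.015],[0,0,0],-1],
  ],
)

```text
t: 16.08
ee_pos: [546.1, 59.2, 209.8]
orientation: [2.36, 2.074, 0.0]
ft_force: [0.4, 0.1, -2.3]
width: 54.7
grasp_force: 29.7
```

Emit:
step_arm(
  deltas=[
    [[0,0,0.005],[0,0,0],-1],
    [[0,0,0.01],[0,0,0],-1],
    [[0,0,0.015],[0,0,0],-1],
    [[0,0,0.015],[0,0,0],-1],
  ],
)

```text
t: 16.42
ee_pos: [546.5, 59.2, 205.6]
orientation: [2.36, 2.073, 0.001]
ft_force: [-0.1, 0.4, 3.3]
width: 54.6
grasp_force: 30.0
```

Emit:
step_arm(
  deltas=[
    [[0,0,0.01],[0,0,0],-1],
    [[0,0,0.02],[0,0,0],-1],
    [[0,0,0.03],[0,0,0],-1],
    [[0,0,0.04],[0,0,0],-1],
    [[0,0,0.05],[0,0,0],-1],
    [[0,0,0.05],[0,0,0],-1],
  ],
)

```text
t: 16.92
ee_pos: [546.4, 59.1, 189.8]
orientation: [2.36, 2.073, 0.001]
ft_force: [1.1, 0.4, 4.1]
width: 54.3
grasp_force: 30.1
```

Emit:
step_arm(
  deltas=[
    [[0,0,0.007],[0,0,0],-1],
    [[0,0,0.015],[0,0,0],-1],
    [[0,0,0.02],[0,0,0],-1],
    [[0,0,0.02],[0,0,0],-1],
  ],
)

```text
t: 17.25
ee_pos: [546.5, 59.2, 184.6]
orientation: [2.36, 2.073, 0.001]
ft_force: [0.3, 0.3, 7.3]
width: 54.5
grasp_force: 30.2
```

Emit:
step_arm(
  deltas=[
    [[0,0,0.004],[0,0,0],-1],
    [[0,0,0.008],[0,0,0],-1],
    [[0,0,0.008],[0,0,0],-1],
  ],
)

```text
t: 17.5
ee_pos: [546.5, 59.2, 182.5]
orientation: [2.36, 2.073, 0.001]
ft_force: [-0.2, 0.4, 8.4]
width: 54.7
grasp_force: 30.3
```

Emit:
step_arm(
  deltas=[
    [[0,0,0.004],[0,0,0],-1],
    [[0,0,0.008],[0,0,0],-1],
    [[0,0,0.012],[0,0,0],-1],
    [[0,0,0.012],[0,0,0],-1],
  ],
)

```text
t: 17.83
ee_pos: [546.4, 59.2, 178.5]
orientation: [2.36, 2.073, 0.001]
ft_force: [-0.4, 0.6, 6.0]
width: 54.6
grasp_force: 30.1
```

Emit:
step_arm(
  deltas=[
    [[0,0,0.004],[0,0,0],-1],
    [[0,0,0.008],[0,0,0],-1],
    [[0,0,0.008],[0,0,0],-1],
  ],
)

```text
t: 18.08
ee_pos: [546.5, 59.2, 176.1]
orientation: [2.36, 2.073, 0.001]
ft_force: [0.2, -0.9, 5.4]
width: 54.5
grasp_force: 30.1
```

Emit:
step_arm(
  deltas=[
    [[0,0,0.004],[0,0,0],-1],
    [[0,0,0.004],[0,0,0],-1],
  ],
)

```text
t: 18.25
ee_pos: [546.4, 59.2, 174.9]
orientation: [2.36, 2.073, 0.001]
ft_force: [0.1, -0.3, 5.1]
width: 54.6
grasp_force: 30.1
```

Emit:
step_arm(
  deltas=[
    [[0,0,-0.004],[0,0,0],-1],
    [[0,0,-0.006],[0,0,0],-1],
    [[0,0,-0.006],[0,0,0],-1],
  ],
)

```text
t: 18.5
ee_pos: [546.3, 59.2, 175.7]
orientation: [2.36, 2.074, 0.0]
ft_force: [4.5, 0.5, -7.5]
width: 54.5
grasp_force: 29.4
```

It is held: the upward pull is resisted with 7.5 N. Release and retreat.

Emit:
step_arm(
  deltas=[
    [[0,0,0.004],[0,0,0],-1],
    [[0,0,0.004],[0,0,0],-1],
    [[0,0,0.004],[0,0,0],0.7],
    [[0,0,0.004],[0,0,0],0.7],
    [[0,0,0.004],[0,0,0],0.7],
    [[0,0,0.004],[0,0,0],0.7],
    [[0,0,0.004],[0,0,0],0.7],
  ],
)

```text
t: 19.08
ee_pos: [545.8, 59.1, 175.1]
orientation: [-2.36, -2.073, 0.001]
ft_force: [-0.8, -0.2, 0.6]
width: 74.7
grasp_force: 0.0
```

Emit:
step_arm(
  deltas=[
    [[0,0,-0.03],[0,0,0],0.7],
    [[0,0,-0.08],[0,0,0],0.7],
    [[0,0,-0.15],[0,0,0],0.7],
    [[0,0,-0.25],[0,0,0],0.7],
    [[0,0,-0.35],[0,0,0],0.7],
    [[-0.1,0,-0.35],[0,0,0],1],
    [[-0.22,0,-0.35],[0,0,0],1],
    [[-0.32,0,-0.35],[0,0,0],1],
    [[-0.32,0,-0.35],[0,0,0],1],
  ],
)

```text
t: 19.83
ee_pos: [533.1, -39.8, 281.3]
orientation: [2.362, 2.069, -0.001]
ft_force: [0.4, 0.6, 0.9]
width: 87.5
grasp_force: 0.0
```

Run:
```python
from h import *
d=get_image("wrist");s=get_image("scene");print(get_obs()["ee_pos"])
L=np.hstack([cv2.resize(d["pixels"][0:240,130:450],(400,300)),cv2.resize(s["pixels"][190:310,180:340],(400,300),interpolation=cv2.INTER_CUBIC)])
cv2.imwrite("pics/m6.png",L[:,:,::-1])
```

```text
[533.65180724 -36.81978378 280.93820174]
```

View pics/m6.png

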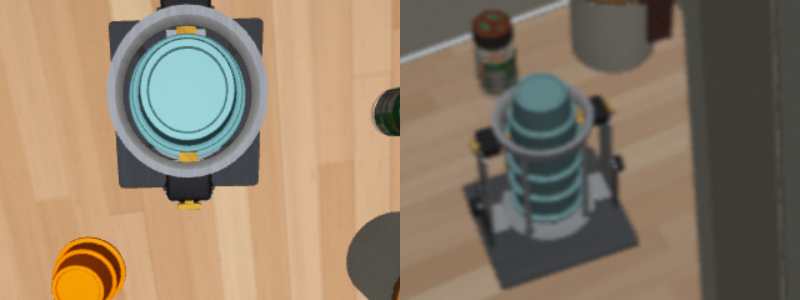

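The picture shows four cups nested and upright, with both catches over the top rim at crop (187,32) and (190,157). The top is at the same height as before.

```bash
python3 -c "
from workcell import *
print(close_job())"
```

```text
the job is handed in; nothing more can be done
None
```

Both cups are in the dispenser, mouth down and held under the two catches. The highest push I read was 8.4 N, and I handed the job in after about 20 s of the 67 s allowed; no verdict came back.

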